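# Snap the cap onto the open spice jar in the pull-out spice drawer

## Task

One of the three spice jars in the small drawer on the worktop has lost its cap, which lies on the chopping board. Pull the spice drawer out all the way to its stop, pick the cap up and press it straight down onto the open jar until it clicks and is fully home, then keep pressing it down and finish like that, your hand still on the cap and pushing firmly. Leave the drawer fully out, the two capped jars standing in it and the garlic where it lies.

Things in the scene. Friction and masses are not known exactly. Their poses are not given: they have to be found in the camera images.
- spice_cabinet: grey countertop cabinet with one drawer, 150 deep (x) x 216 wide (y) x 102 high mm, fixed, at the back of the worktop. Origin: centre of its underside; z up; the drawer comes out along its own -x. Front plane at own x = -75 mm. A salt shaker and a spice jar stand fixed on its rear half.
- spice_drawer (a joint): how far the drawer is out, m: 0 shut, 0.105 at its stop; slides along the cabinet's own -x with about 2.5 N of friction and stays where left. Its front panel is 12 mm thick, 7 to 99 mm above the worktop; when shut its outer face is 14 mm ahead of the cabinet's front plane.
- drawer_handle (a point): middle of the drawer's horizontal steel bow handle, 70 mm above the worktop: a round bar 9 mm thick, straight for 60 mm along the cabinet's y, its axis 36 mm ahead of the drawer front (31 mm of free space behind it). Moves with the drawer.
- open_jar: white spice jar without a cap, 42 mm diameter, 54 mm high, loose, in any one of the three seats; under the cabinet's top until the drawer is out. Origin: centre of its base (20 mm above the worktop); z up. Body up to 34 mm, shoulder, 28 mm neck, then a white sifter insert with holes, whose lip is the snap bead: 36.4 mm wide at 47 to 48 mm up, tapering to 29 mm at the flat top, 54 mm up.
- cap: black snap cap, crown up on the board, 45 mm diameter, 20 mm high, 30 g, ribbed upright sides; any angle about its axis fits. Origin: centre of its lower rim; z up. Four sprung latches inside meet the jar's lip with the origin 46 mm above the jar's base, resist with up to 5 to 12 N, let go (click, push drops to 0) near 41 mm; fully home, crown on the jar's top, it is 37.5 mm up.
- capped_jar_1: a jar of the same kind with its cap on (57.5 mm high in all), loose in one of the seats. Origin: centre of its base.
- capped_jar_2: the other jar with its cap on, the same, loose in the remaining seat. Origin: centre of its base.
- chopping_board: fixed wooden chopping board lying over the ribbed drainer left of the cabinet, 180 (x) x 160 (y) x 12 mm. Origin: centre of its underside; its top is 14.6 mm above the worktop.
- garlic_1: head of garlic, 55 mm across, 52 mm high, loose on the chopping board 75 to 115 mm nearer to or farther from the robot than the cap. Origin: centre of its underside.
- drawer_seats (a point): the middle one of three round seats, 44 mm wide, for jars, in one row across the drawer (pitch 60 mm along the cabinet's y), at drawer-floor height, 20 mm above the worktop; the seats' wooden board reaches 34 mm above the worktop. Moves with the drawer: fully out, the row is 55 mm ahead of the cabinet's front plane and 52 mm behind the inner face of the drawer front.

How it is judged:
On the way, in this order (a step that is already met when the one before it is completed fails the run):
1. the drawer is out at its stop (value of joint spice_drawer above 0.095 m), for 0.2 s.
2. the cap is lifted off the board in the gripper (height (world z) of cap above 0.04 m and contact force between the fingers and cap above 1 N), for 0.2 s.
3. the cap has clicked onto the open jar and is fully home (z of cap in the frame of open_jar below 0.039 m and horizontal distance between cap and open_jar below 0.004 m and angle between the z axis of cap and the z axis of open_jar, either way round below 0.1 rad), for 0.2 s.
At the end, for the whole second after the job is handed in: Drawer within 10 mm of its stop; cap home on the open jar (rim at most 39 mm above the jar's base, axes within 4 mm and 0.1 rad), jar upright within 0.12 rad; fingers on the cap pressing it down so that the jar bears on the drawer with over 6 N (it weighs 1 to 2 N), through the last second (all of step 3 and value of joint spice_drawer above 0.095 m and z of cap in the frame of open_jar above 0.035 m and angle between open_jar's own z axis and vertical below 0.12 rad and contact force between the fingers and cap above 1 N and contact force between open_jar and spice_cabinet above 6 N); the arm keeps its last pose, push and grip.
It fails at once if the garlic was pushed away by more than 3 cm (distance of garlic_1 from where it was at the start of the episode above 0.03 m).
It fails at once if a capped jar was tipped or pulled out of its seat (angle between any of capped_jar_1, capped_jar_2's own z axis and vertical above 0.3 rad or height (world z) of any of capped_jar_1, capped_jar_2 above 0.035 m).
It also fails if it takes over 67 s, if anything falls off the work surface, if the arm or the gripper's body presses on something with over 40 N, if the wrist force passes 120 N, or if a joint passes its speed limit or range.

## Robot

A 7-joint arm with a two-finger parallel gripper is mounted at the origin on a cart in front of the work surface, level with it; the furniture and walls round the work are solid. World frame = base frame: x ahead of the robot, y to its left, z up, the work surface at z = 0. Lengths are in m, angles in rad, forces in N, time in s.
With the tool pointing down it reaches from about 0.4 to 0.85 m from the base axis. Payload 4.5 kg.
Tool frame: the origin (TCP) lies at the very end of the fingers, on their centre line; the grasp point (between the pads) lies 19 mm behind it (grip_point_offset is the distance from the TCP to the grasp point, in m); z points along the fingers, y is the line along which they close (so a half turn about z gives the same grasp; the last joint's range is limited). The gripper opens to 88 mm and grips with 3 to 60 N. Pads are 18 mm wide; open, the fingers measure 123 mm over their backs; the gripper's body (75 mm by 187 mm) begins 45 mm behind the grasp point.
Start: joints at [1.328, 0.689, -0.195, 1.565, 0.157, 0.902, -0.215], TCP at [0.171, -0.601, 0.239] pointing down, gripper open.
Joint ranges: [-3.01, 3.01], [-0.46, 2.08], [-1.47, 1.51], [0.13, 2.56], [-1, 4.14], [0.04, 2.09], [-2.66, 2.66]. Speed limits (rad/s): [2.57, 2.57, 3.14, 3.14, 3.14, 3.14, 3.14].

## Interface

Orientations are given as a unit quaternion [x, y, z, w].
In Python, from plant import get_state, snapshot, camera_params, finish_job, grip_point_offset gives the robot as it stands.
- The arm moves only by the tool creep_tool, called after ">>>" by a JSON object that holds its "api" and its "payload", one argument or row to a line. Schema: {"type":"object","properties":{"rows":{"type":"array","items":{"type":"object","properties":{"aperture":{"type":"number"},"trans":{"type":"array","items":{"type":"number"},"minItems":3,"maxItems":3},"turn_vec":{"type":"array","items":{"type":"number"},"minItems":3,"maxItems":3}},"additionalProperties":false,"required":["aperture"]},"minItems":1,"maxItems":10},"force":{"type":"number"},"only":{"type":"string"},"quiet":{"type":"boolean"},"lines":{"type":"string"}},"required":["rows"],"additionalProperties":false}. rows is a list of rows, 1 to 10 of them, each an object with the fields aperture (the opening from 0.0 (shut) to 1.0 (fully open)), trans (a list: dx, dy, dz in a scale on which 1.0 is 1 m), turn_vec (a list: a rotation vector rx, ry, rz in fractions of the full range, 1 being 180 degrees); a field left out counts as zero (the opening has to be given); each row is the pose to reach, as a shift and turn from the pose commanded when the call began, along the tool's axes at that moment; what a row does not reach only later rows make up. A row lasts 1/10 s, in which the tool goes at most 0.05 m and 0.15 rad, less where a joint would pass 70% of its speed; a pose out of reach is approached as far as the arm can. The fingers move at their own pace and stop on an object; force is the grip in N (left out, the last holds). Time passes only in rows, so rows that do not move let the fingers close. The tool returns the time, the measured TCP pose, the force, the opening and the grip force at its end. only (a regular expression) keeps the lines of the reply that match it, lines (a string "A,B") keeps lines A to B, and quiet returns only ok. A shift or turn number past 1, either way, is cut back to 1. Input that does not fit is refused with a message, and nothing moves.
- get_state(): the state, without advancing time (a new reading comes with each control period).
- snapshot(name): name is "scene" or "top" or "wrist"; returns (picture, depth): 420x560x3 uint8, red, green, blue; 420x560 float32, m along the optical axis (not along the pixel's ray), 0 where there is no reading.
- camera_params(name): a dict with "fx", "fy", "cx", "cy" (pixels), "k1" (the pictures are not rectified: a ray, as slopes to the right and down, at radius r is drawn at 1 + k1 r^2 times it, then the intrinsics apply), "rvec" (rotation vector, rad) and "tvec" (3), from world to camera coordinates, as OpenCV has them. Camera axes: x right, y down, z forward; pixel columns grow to the right and rows downward; lengths in m; the calibration is good to about 2 mm. A picture is of the moment at which its call begins: read the wrist's pose just before it. camera_params takes no time and is no camera call; for the wrist camera it gives the pose at the moment of the call.
- finish_job(): hands the job in; it is judged then, once.
The state is a dict: "clock": time; "q": joint angles; "qd": joint speeds; "joint_torque": joint torques, N m; "tool_pos": TCP position; "eef_rot": TCP orientation; "contact_force": force on the tool from outside, world axes, zero at the start; "moment": the same for the moment, N m; "opening": opening from 0.0 (shut) to 1.0 (fully open); "finger_force": force on a finger pad.
Only numpy, scipy, OpenCV 4.12 (cv2) and the standard library are available. Lean on these libraries where they do the work, as an engineer would, in place of code of your own. Each camera call takes 0.05 s, during which the arm holds its last target. There are 200 camera calls.

## Working session

There is one attempt and no reset: what is moved stays moved. The work goes in short steps, Python scripts to look and compute and a tool call to move; the robot and the scene stay as the last step left them, time stands still between calls to the robot, and variables do not carry over. Pictures are saved under pics/ and viewed, at most 10 in all, crops included, and the job is handed in when it is done.

```bash
ls; mkdir -p pics; cat > h.py <<'E'
import numpy as np, cv2, json
from scipy.spatial.transform import Rotation as R
from plant import get_state, snapshot, camera_params, finish_job, grip_point_offset
def snap(name, fn=None):
    p=camera_params(name); rgb,d=snapshot(name)
    if fn:
        cv2.imwrite('pics/'+fn+'.png',cv2.cvtColor(rgb,cv2.COLOR_RGB2BGR)); np.savez('pics/'+fn+'.npz',rgb=rgb,d=d,**{k:np.array(v) for k,v in p.items()})
    return p,rgb,d
def load(fn):
    z=np.load('pics/'+fn+'.npz'); return z,z['rgb'],z['d']
def cloud(p,d):
    "world xyz for each pixel"
    h,w=d.shape; K=np.array([[p['fx'],0,p['cx']],[0,p['fy'],p['cy']],[0,0,1.]],float)
    u,v=np.meshgrid(np.arange(w),np.arange(h)); pts=np.stack([u,v],-1).reshape(-1,1,2).astype(float)
    n=cv2.undistortPoints(pts,K,np.array([float(p['k1']),0,0,0])).reshape(h,w,2)
    c=np.dstack([n[...,0]*d,n[...,1]*d,d])
    r=R.from_rotvec(np.ravel(p['rvec'])).as_matrix()
    X=(c-np.ravel(p['tvec']))@r
    X[d==0]=np.nan
    return X
def tool():
    s=get_state(); return np.array(s['tool_pos']),R.from_quat(s['eef_rot']),s
def to(pos,rot=None):
    "shift in tool axes from measured pose"
    p,r,s=tool(); print('d',np.round(r.inv().apply(np.array(pos)-p),4), 'rv',np.round((r.inv()*rot).as_rotvec(),3) if rot is not None else '')
E
python3 - <<'E'
from h import *
for n in('top','scene'):
    p,_,_=snap(n,n+'0'); print(n,p['fx'],p['tvec'],p['rvec'])
p,r,s=tool(); print(p,r.as_matrix().round(3),s['contact_force'],s['opening'],grip_point_offset)
E
```

```text
pics
top 416.7083492345014 [-0.01622022  0.59693226  0.82296356] [ 2.13799434 -2.13008638  0.17455562]
scene 438.20662801289046 [-0.30803689  0.34463832  0.50920547] [ 1.94240861 -1.11479837  0.58662801]
[ 0.17061419 -0.6006723   0.23798663] [[ 0.962  0.273 -0.001]
 [ 0.273 -0.962  0.002]
 [-0.    -0.002 -1.   ]] [-0.74019043  0.77276872 -0.52293019] 0.9997499626140768 0.0187
```

View pics/top0.png

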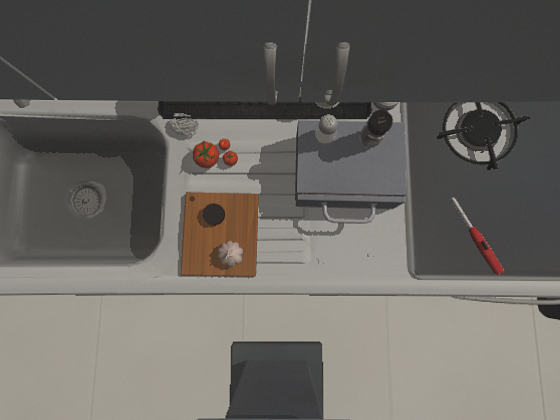

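View pics/scene0.png

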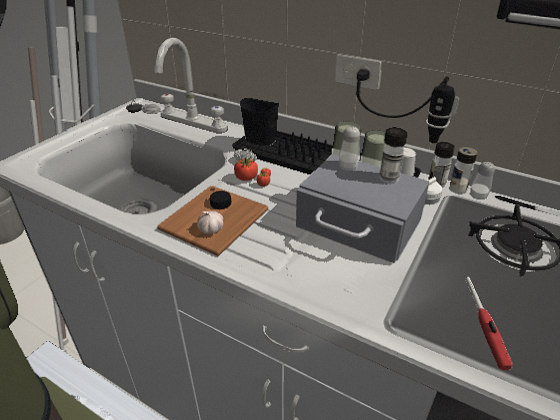

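The top view shows the cabinet at columns 296–406 and rows 122–205, and the handle bar around (349,219). The cap is at (214,214) and the garlic at (230,254). Next I'll measure them with the depth image.

```bash
python3 - <<'E'
from h import *
for n in('top0',):
    p,rgb,d=load(n); X=cloud(p,d); z=X[...,2]
    def box(m,nm):
        P=X[m&~np.isnan(z)].astype(np.float32); print(n,nm,len(P),'z',np.percentile(P[:,2],[5,50,95]).round(4)); 
        r=cv2.minAreaRect(P[:,:2]); print('  rect',np.round(r[0],4),np.round(r[1],4),round(r[2],2),'mean',P.mean(0).round(4)); return P
    v,u=np.indices(z.shape)
    roi=lambda a,b,c,e:(u>=a)&(u<=b)&(v>=c)&(v<=e)
    box(roi(290,412,115,215)&(abs(z-.102)<.006),'cabtop')
    Y=X[roi(315,385,205,228)&(z>.055)&(z<.095)]; 
    H=box(roi(315,385,203,228)&(z>.055)&(z<.085),'handle')
    C=box(roi(195,232,198,232)&(z>.029)&(z<.045),'cap')
    G=box(roi(210,250,236,272)&(z>.03)&(z<.09),'garlic')
    print(X[235,340],X[200,190],X[268,190])
    m=roi(290,412,195,222)
    for uu in (320,330,340,349,360,370,380): print(uu,[tuple(X[vv,uu].round(3)) for vv in range(203,224,2)])
E
```

```text
top0 cabtop 7556 z [0.0984 0.1015 0.104 ]Traceback (most recent call last):
  File "<stdin>", line 9, in <module>
  File "<stdin>", line 6, in box
cv2.error: OpenCV(4.12.0) /io/opencv/modules/imgproc/src/convhull.cpp:143: error: (-215:Assertion failed) total >= 0 && (depth == CV_32F || depth == CV_32S) in function 'convexHull'
```

```bash
python3 - <<'E'
from h import *
for n in('top0',):
    p,rgb,d=load(n); X=cloud(p,d); z=X[...,2]
    def box(m,nm):
        P=X[m&~np.isnan(z)].astype(np.float32); print(n,nm,len(P),'z',np.percentile(P[:,2],[5,50,95]).round(4)); 
        r=cv2.minAreaRect(P[:,:2].copy()); print('  rect',np.round(r[0],4),np.round(r[1],4),round(r[2],2),'mean',P.mean(0).round(4)); print(cv2.boxPoints(r).round(3).tolist()); return P
    v,u=np.indices(z.shape)
    roi=lambda a,b,c,e:(u>=a)&(u<=b)&(v>=c)&(v<=e)
    box(roi(290,412,115,215)&(abs(z-.102)<.006),'cabtop')
    H=box(roi(315,385,203,228)&(z>.055)&(z<.085),'handle')
    C=box(roi(195,232,198,232)&(z>.029)&(z<.045),'cap')
    G=box(roi(210,250,236,272)&(z>.03)&(z<.09),'garlic')
    print(X[235,340],X[200,190],X[268,190])
    for uu in (325,340,349,360,375): print(uu,[X[vv,uu].round(3).tolist() for vv in range(201,226,2)])
E
```

```text
top0 cabtop 7556 z [0.0984 0.1015 0.104 ]
  rect [ 0.6698 -0.1571] [0.2173 0.1661] 88.87 mean [ 0.6609 -0.1568  0.1014]
[[0.5849999785423279, -0.2639999985694885], [0.7509999871253967, -0.2669999897480011], [0.7549999952316284, -0.05000000074505806], [0.5889999866485596, -0.04699999839067459]]
top0 handle 462 z [0.0604 0.0729 0.0776]
  rect [ 0.5672 -0.1587] [0.1442 0.0413] 88.93 mean [ 0.5674 -0.1576  0.0721]
[[0.5450000166893005, -0.23000000417232513], [0.5860000252723694, -0.23100000619888306], [0.5889999866485596, -0.08699999749660492], [0.5479999780654907, -0.0860000029206276]]
top0 cap 355 z [0.0313 0.0345 0.0369]
  rect [0.5693 0.1267] [0.0429 0.0425] 1.07 mean [0.5693 0.1266 0.0343]
[[0.546999990940094, 0.14800000190734863], [0.5479999780654907, 0.10499999672174454], [0.5910000205039978, 0.10599999874830246], [0.5899999737739563, 0.14800000190734863]]
top0 garlic 494 z [0.0391 0.0492 0.0589]
  rect [0.4853 0.0881] [0.0533 0.0496] 0.36 mean [0.4856 0.0868 0.0489]
[[0.45899999141693115, 0.11299999803304672], [0.45899999141693115, 0.06300000101327896], [0.5120000243186951, 0.063
[... 1040 characters left out ...]
[0.551, -0.154, 0.073], [nan, nan, nan], [0.55, -0.166, 0.004]]
360 [[0.588, -0.173, 0.098], [0.586, -0.176, 0.081], [0.587, -0.181, 0.053], [0.587, -0.186, 0.026], [0.586, -0.192, -0.003], [0.582, -0.191, -0.002], [0.577, -0.191, -0.001], [0.572, -0.19, 0.003], [0.569, -0.191, -0.002], [0.564, -0.191, -0.004], [0.551, -0.177, 0.072], [0.547, -0.176, 0.073], [0.551, -0.191, -0.003]]
375 [[0.588, -0.202, 0.099], [0.586, -0.205, 0.083], [0.584, -0.208, 0.07], [0.586, -0.217, 0.031], [0.586, -0.224, 0.002], [0.582, -0.224, 0.0], [0.577, -0.224, -0.001], [0.573, -0.224, -0.001], [0.568, -0.223, 0.003], [0.565, -0.224, -0.004], [0.56, -0.223, -0.0], [0.555, -0.222, 0.002], [0.551, -0.222, 0.003]]
```

```bash
python3 - <<'E'
from h import *
def down(yaw): # tool y along world yaw direction, z down
    y=np.array([np.cos(yaw),np.sin(yaw),0]);z=np.array([0,0,-1.]);return R.from_matrix(np.c_[np.cross(y,z),y,z])
to([.551,-.158,.18],down(-np.radians(1.1)))
E
```

```text
d [ 0.4869 -0.3217  0.0585] rv [-1.000e-03 -1.000e-03 -1.275e+00]
```

The manual's scale: turns go in shares of 180 degrees. Converting my numbers, -1.275 rad / 3.1416 = -0.4058.

>>> {"api": "creep_tool", "payload": {
  "rows": [
    {"aperture":0.3,"trans":[0.487,-0.322,0.03],"turn_vec":[0,0,-0.4058]},
    {"aperture":0.3,"trans":[0.487,-0.322,0.03],"turn_vec":[0,0,-0.4058]},
    {"aperture":0.3,"trans":[0.487,-0.322,0.03],"turn_vec":[0,0,-0.4058]},
    {"aperture":0.3,"trans":[0.487,-0.322,0.03],"turn_vec":[0,0,-0.4058]},
    {"aperture":0.3,"trans":[0.487,-0.322,0.03],"turn_vec":[0,0,-0.4058]},
    {"aperture":0.3,"trans":[0.487,-0.322,0.03],"turn_vec":[0,0,-0.4058]},
    {"aperture":0.3,"trans":[0.487,-0.322,0.03],"turn_vec":[0,0,-0.4058]},
    {"aperture":0.3,"trans":[0.487,-0.322,0.03],"turn_vec":[0,0,-0.4058]},
    {"aperture":0.3,"trans":[0.487,-0.322,0.03],"turn_vec":[0,0,-0.4058]},
    {"aperture":0.3,"trans":[0.487,-0.322,0.03],"turn_vec":[0,0,-0.4058]}
  ],
  "force": 20
}}

```text
clock: 1.1
tool_pos: [0.4969, -0.221, 0.2126]
eef_rot: [0.713, 0.701, -0.0, -0.0]
contact_force: [0.7, -0.2, -0.2]
opening: 0.297
finger_force: 0.0
```

>>> {"api": "creep_tool", "payload": {
  "rows": [
    {"aperture":0.27,"trans":[0.06,-0.05,0]},
    {"aperture":0.27,"trans":[0.06,-0.05,0]},
    {"aperture":0.27,"trans":[0.06,-0.05,0]},
    {"aperture":0.27,"trans":[0.06,-0.05,0]},
    {"aperture":0.27,"trans":[0.06,-0.05,0]},
    {"aperture":0.27,"trans":[0.06,-0.05,0]}
  ]
}}

```text
clock: 1.7
tool_pos: [0.448, -0.1627, 0.213]
eef_rot: [0.715, 0.7, 0.0, 0.0]
contact_force: [-0.4, 0.4, -0.2]
opening: 0.268
finger_force: 0.0
```

```bash
python3 - <<'E'
from h import *
def down(yaw):
    y=np.array([np.cos(yaw),np.sin(yaw),0]);z=np.array([0,0,-1.]);return R.from_matrix(np.c_[np.cross(y,z),y,z])
p,r,s=tool();print(p,s['q'],r.as_matrix().round(3))
to([.551,-.158,.051],down(-np.radians(1.1)))
E
```

```text
[ 0.44800249 -0.1627017   0.21297796] [ 0.56549224  0.57221159 -0.48771402  2.02126812  0.43409437  0.64833921
 -0.22888325] [[ 0.021  1.     0.001]
 [ 1.    -0.021 -0.   ]
 [-0.     0.001 -1.   ]]
d [0.0069 0.1027 0.1621] rv [ 0.001  0.    -0.002]
```

>>> {"api": "creep_tool", "payload": {
  "rows": [
    {"aperture":0.27,"trans":[0.007,0.05,0]},
    {"aperture":0.27,"trans":[0.007,0.103,0]},
    {"aperture":0.27,"trans":[0.007,0.103,0.04]},
    {"aperture":0.27,"trans":[0.007,0.103,0.08]},
    {"aperture":0.27,"trans":[0.007,0.103,0.08]},
    {"aperture":0.27,"trans":[0.007,0.103,0.08]}
  ]
}}

```text
clock: 2.3
tool_pos: [0.5503, -0.1569, 0.1331]
eef_rot: [0.714, 0.7, -0.0, -0.0]
contact_force: [0.2, 0.2, 0.4]
opening: 0.271
finger_force: 0.0
```

```bash
python3 - <<'E'
from h import *
p,rgb,d=snap('wrist','w1'); X=cloud(p,d); z=X[...,2]
m=(abs(z-.072)<.006)&(abs(X[...,1]+.158)<.025)&(abs(X[...,0]-.551)<.02)
print(m.sum(), X[m].mean(0) if m.any() else '', np.nanmax(X[m],0),np.nanmin(X[m],0))
m=(z>.075)&(z<.102)&(X[...,0]<.62)&(abs(X[...,1]+.158)<.05); print(m.sum(), np.percentile(X[m][:,0],[1,5,50]) if m.any() else '')
to([.551,-.158,.051])
E
```

```text
954 [ 0.55036237 -0.15716086  0.07370197] [ 0.55474562 -0.13309645  0.07638472] [ 0.54590187 -0.18298662  0.06929079]
5316 [0.54994174 0.58608376 0.59495255]
d [-0.001  -0.0004  0.0833] rv
```

View pics/w1.png

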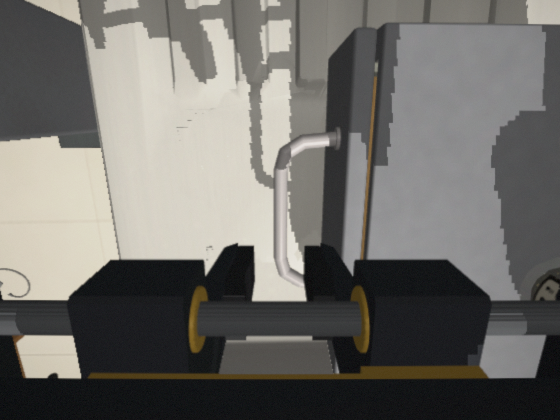

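The wrist picture shows the bow handle at columns 273–290, rows 130–285, running between the fingertips. It is centred at x≈0.550, so I'll go down and grip.

>>> {"api": "creep_tool", "payload": {
  "rows": [
    {"aperture":0.27,"trans":[0,0,0.03]},
    {"aperture":0.27,"trans":[0,0,0.06]},
    {"aperture":0.27,"trans":[0,0,0.082]},
    {"aperture":0.27,"trans":[0,0,0.082]},
    {"aperture":0,"trans":[0,0,0.082]},
    {"aperture":0,"trans":[0,0,0.082]},
    {"aperture":0,"trans":[0,0,0.082]},
    {"aperture":0,"trans":[0,0,0.082]}
  ],
  "force": 25
}}

```text
clock: 3.15
tool_pos: [0.5512, -0.1568, 0.053]
eef_rot: [0.714, 0.7, 0.0, 0.001]
contact_force: [-2.2, 0.2, 8.5]
opening: 0.094
finger_force: 25.0
```

>>> {"api": "creep_tool", "payload": {
  "rows": [
    {"aperture":0,"trans":[0,-0.012,0]},
    {"aperture":0,"trans":[0,-0.024,0]},
    {"aperture":0,"trans":[0,-0.036,0]},
    {"aperture":0,"trans":[0,-0.048,0]},
    {"aperture":0,"trans":[0,-0.06,0]},
    {"aperture":0,"trans":[0,-0.072,0]},
    {"aperture":0,"trans":[0,-0.084,0]},
    {"aperture":0,"trans":[0,-0.096,0]},
    {"aperture":0,"trans":[0,-0.104,0]},
    {"aperture":0,"trans":[0,-0.104,0]}
  ]
}}

```text
clock: 4.15
tool_pos: [0.4476, -0.1546, 0.0529]
eef_rot: [0.714, 0.7, 0.001, 0.002]
contact_force: [-1.0, 1.0, 10.2]
opening: 0.086
finger_force: 25.0
```

>>> {"api": "creep_tool", "payload": {
  "rows": [
    {"aperture":0,"trans":[0,-0.003,0]},
    {"aperture":0,"trans":[0,-0.005,0]},
    {"aperture":0,"trans":[0,-0.006,0]},
    {"aperture":0,"trans":[0,-0.006,0]}
  ]
}}

```text
clock: 4.55
tool_pos: [0.4463, -0.1545, 0.053]
eef_rot: [0.714, 0.701, 0.004, 0.004]
contact_force: [5.9, -0.2, 5.7]
opening: 0.09
finger_force: 25.0
```

At the stop: 105 mm of travel and the force is rising. Now release, lift and move clear.

>>> {"api": "creep_tool", "payload": {
  "rows": [
    {"aperture":0,"trans":[0,0.004,0]},
    {"aperture":0.27,"trans":[0,0.004,0]},
    {"aperture":0.27,"trans":[0,0.004,0]},
    {"aperture":0.27,"trans":[0,0.004,0]},
    {"aperture":0.27,"trans":[0,0.004,-0.04]},
    {"aperture":0.27,"trans":[0,0.004,-0.08]},
    {"aperture":0.27,"trans":[0,0.004,-0.12]},
    {"aperture":0.6,"trans":[0.05,0.004,-0.15]},
    {"aperture":0.6,"trans":[0.1,0.004,-0.15]},
    {"aperture":0.6,"trans":[0.15,0.004,-0.15]}
  ]
}}

```text
clock: 5.55
tool_pos: [0.4479, -0.011, 0.2022]
eef_rot: [0.715, 0.699, 0.001, 0.001]
contact_force: [2.0, -0.6, -0.4]
opening: 0.516
finger_force: 0.0
```

>>> {"api": "creep_tool", "payload": {
  "rows": [
    {"aperture":0.68,"trans":[0.05,0.05,0]},
    {"aperture":0.68,"trans":[0.1,0.1,0]},
    {"aperture":0.68,"trans":[0.13,0.118,0]},
    {"aperture":0.68,"trans":[0.13,0.118,0]},
    {"aperture":0.68,"trans":[0.13,0.118,0]},
    {"aperture":0.68,"trans":[0.13,0.118,0]}
  ]
}}

```text
clock: 6.15
tool_pos: [0.567, 0.1157, 0.2004]
eef_rot: [0.714, 0.701, -0.001, -0.0]
contact_force: [-0.4, -1.0, 0.1]
opening: 0.679
finger_force: 0.0
```

```bash
python3 - <<'E'
from h import *
snap('top','top1'); snap('wrist','w2')
print(tool()[0])
p,rgb,d=load('top1'); 
cv2.imwrite('pics/crop1.png',cv2.resize(cv2.cvtColor(rgb,cv2.COLOR_RGB2BGR)[110:290,180:420],None,fx=3,fy=3,interpolation=cv2.INTER_CUBIC))
E
```

```text
[0.56664405 0.11406759 0.20062277]
```

View pics/crop1.png

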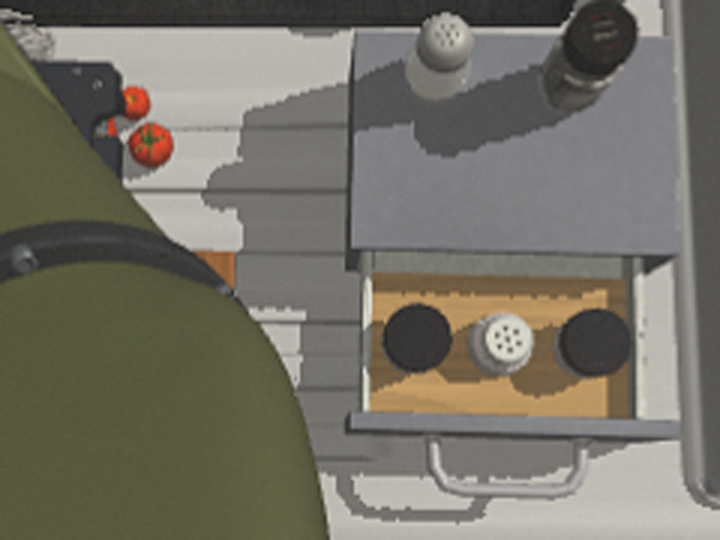

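View pics/w2.png

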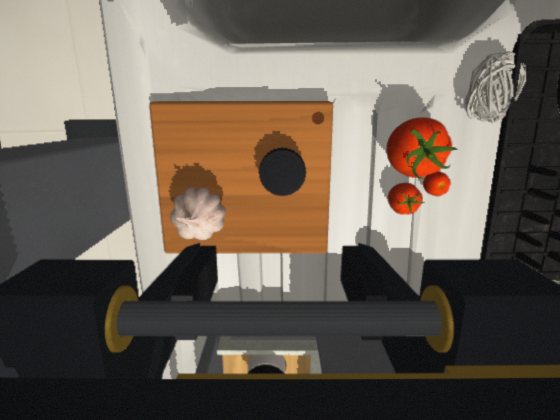

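The drawer is out, and the open jar (white sifter) is in the middle seat at crop (507,342), between the capped jars at (417,338) and (595,343). In the wrist view the cap is at (282,172) and the garlic at (198,213). Next I'll measure the cap and jar.

```bash
python3 - <<'E'
from h import *
def circ(X,m,nm):
    P=X[m]; (c,r)=cv2.minEnclosingCircle(P[:,:2].astype(np.float32).copy()); print(nm,len(P),'mean',P.mean(0).round(4),'circ',np.round(c,4),round(r,4))
p,rgb,d=load('w2'); X=cloud(p,d); z=X[...,2]
circ(X,(z>.031)&(z<.04)&(np.hypot(X[...,0]-.569,X[...,1]-.1266)<.035),'cap wrist')
circ(X,(z>.03)&(np.hypot(X[...,0]-.4856,X[...,1]-.087)<.045),'garlic wrist')
p,rgb,d=load('top1'); X=cloud(p,d); z=X[...,2]; g=rgb.astype(int).sum(2)
v,u=np.indices(z.shape)
for uc,nm in((319,'c1'),(349,'jar'),(378,'c2')):
    m=(abs(u-uc)<15)&(abs(v-223.5)<15)&(z>(.07 if nm=='jar' else .074))&(z<.083)
    circ(X,m,nm)
print('jar z',np.round(np.sort(X[216:232:2,349,2]),3))
m=(u>300)&(u<400)&(v>240)&(v<258)&(z>.093)&(z<.104); P=X[m]; print('front panel x',np.percentile(P[:,0],[2,50,98]).round(4), 'yaw',np.degrees(np.polyfit(P[:,1],P[:,0],1)[0]))
m=(u>290)&(u<412)&(v>115)&(v<200)&(abs(z-.1015)<.004); P=X[m]; print('cab min x',np.percentile(P[:,0],[.3,1,3]),'ymid',(P[:,1].min()+P[:,1].max())/2)
to([.5693,.1266,.0172])
E
```

```text
cap wrist 1712 mean [0.5689 0.13   0.0349] circ [0.5689 0.1293] 0.0231
garlic wrist 2210 mean [0.4883 0.0948 0.0491] circ [0.4858 0.0915] 0.0271
c1 377 mean [ 0.5478 -0.0933  0.0773] circ [ 0.548  -0.0935] 0.0224
jar 210 mean [ 0.5462 -0.153   0.073 ] circ [ 0.5465 -0.1534] 0.0175
c2 393 mean [ 0.5453 -0.2127  0.0772] circ [ 0.5448 -0.2132] 0.023
jar z [0.072 0.073 0.073 0.073 0.074 0.074 0.074 0.075]
front panel x [0.4824 0.4893 0.4953] yaw 1.1773061296925524
cab min x [0.59968253 0.60136665 0.60470084] ymid -0.1576002598435444
d [0.013  0.0027 0.1834] rv
```

>>> {"api": "creep_tool", "payload": {
  "rows": [
    {"aperture":0.68,"trans":[0.0155,0.0025,0.04]},
    {"aperture":0.68,"trans":[0.0155,0.0025,0.08]},
    {"aperture":0.68,"trans":[0.0155,0.0025,0.1]},
    {"aperture":0.68,"trans":[0.0155,0.0025,0.1]},
    {"aperture":0.68,"trans":[0.0155,0.0025,0.1]}
  ]
}}

```text
clock: 6.75
tool_pos: [0.5704, 0.1303, 0.1015]
eef_rot: [0.714, 0.7, -0.0, 0.0]
contact_force: [0.1, -0.4, -0.1]
opening: 0.676
finger_force: 0.0
```

```bash
python3 - <<'E'
from h import *
p,rgb,d=snap('wrist','w3'); X=cloud(p,d); z=X[...,2]
m=(z>.031)&(z<.04)&(np.hypot(X[...,0]-.569,X[...,1]-.1266)<.035); P=X[m]; print(len(P),P.mean(0),cv2.minEnclosingCircle(P[:,:2].astype(np.float32).copy()))
print(tool()[0]); to([.5689,.1295,.0172])
E
```

```text
3256 [0.56910319 0.1303156  0.03485004] ((0.5690330266952515, 0.12955902516841888), 0.023000448942184448)
[0.57103749 0.13084046 0.10224457]
d [-0.0014 -0.0022  0.085 ] rv
```

>>> {"api": "creep_tool", "payload": {
  "rows": [
    {"aperture":0.68,"trans":[-0.001,-0.0015,0.03]},
    {"aperture":0.68,"trans":[-0.001,-0.0015,0.06]},
    {"aperture":0.68,"trans":[-0.001,-0.0015,0.084]},
    {"aperture":0.68,"trans":[-0.001,-0.0015,0.084]},
    {"aperture":0.68,"trans":[-0.001,-0.0015,0.084]},
    {"aperture":0.3,"trans":[-0.001,-0.0015,0.084]},
    {"aperture":0.3,"trans":[-0.001,-0.0015,0.084]},
    {"aperture":0.3,"trans":[-0.001,-0.0015,0.084]},
    {"aperture":0.3,"trans":[-0.001,-0.0015,0.084]}
  ],
  "force": 45
}}

```text
clock: 7.7
tool_pos: [0.5696, 0.1305, 0.0181]
eef_rot: [0.714, 0.7, 0.001, 0.001]
contact_force: [-0.7, -1.3, 6.5]
opening: 0.498
finger_force: 45.0
```

>>> {"api": "creep_tool", "payload": {
  "rows": [
    {"aperture":0.3,"trans":[0,0,-0.03]},
    {"aperture":0.3,"trans":[0,0,-0.08]},
    {"aperture":0.3,"trans":[0,0,-0.12]},
    {"aperture":0.3,"trans":[0,0,-0.16]},
    {"aperture":0.3,"trans":[-0.04,-0.002,-0.19]},
    {"aperture":0.3,"trans":[-0.08,-0.005,-0.215]},
    {"aperture":0.3,"trans":[-0.12,-0.008,-0.22]},
    {"aperture":0.3,"trans":[-0.16,-0.011,-0.22]},
    {"aperture":0.3,"trans":[-0.2,-0.014,-0.22]},
    {"aperture":0.3,"trans":[-0.24,-0.0175,-0.22]}
  ]
}}

```text
clock: 8.7
tool_pos: [0.5463, -0.1108, 0.2373]
eef_rot: [0.714, 0.7, -0.0, 0.0]
contact_force: [0.7, 0.2, -1.2]
opening: 0.495
finger_force: 45.0
```

>>> {"api": "creep_tool", "payload": {
  "rows": [
    {"aperture":0.3,"trans":[-0.03,0,0]},
    {"aperture":0.3,"trans":[-0.0445,0,0]},
    {"aperture":0.3,"trans":[-0.0445,0,0]},
    {"aperture":0.3,"trans":[-0.0445,0,0]},
    {"aperture":0.3,"trans":[-0.0445,0,0]}
  ]
}}

```text
clock: 9.2
tool_pos: [0.5465, -0.1509, 0.2372]
eef_rot: [0.712, 0.702, 0.001, -0.0]
contact_force: [-0.1, -0.0, -1.3]
opening: 0.498
finger_force: 45.0
```

```bash
python3 - <<'E'
from h import *
print(tool()[0]); p,rgb,d=snap('wrist','w4'); X=cloud(p,d); z=X[...,2]
m=(z>.070)&(z<.079)&(np.hypot(X[...,0]-.5464,X[...,1]+.1535)<.02); P=X[m]; print(len(P),P.mean(0),cv2.minEnclosingCircle(P[:,:2].astype(np.float32).copy()))
for y in (-.0935,-.2132):
    m=(z>.074)&(z<.083)&(np.hypot(X[...,0]-.5464,X[...,1]-y)<.03); P=X[m]; print(len(P), P.mean(0) if len(P) else '')
print(tool()[0],tool()[1].as_matrix().round(3))
E
```

```text
[ 0.54646133 -0.15085474  0.23721226]
925 [ 0.54589962 -0.15087611  0.07359976] ((0.5455724000930786, -0.15147796273231506), 0.017619449645280838)
1971 [ 0.5472081  -0.09137974  0.07780591]
0 
[ 0.54644023 -0.15111304  0.23718888] [[ 0.015  1.     0.   ]
 [ 1.    -0.015  0.001]
 [ 0.001  0.    -1.   ]]
```

View pics/w4.png

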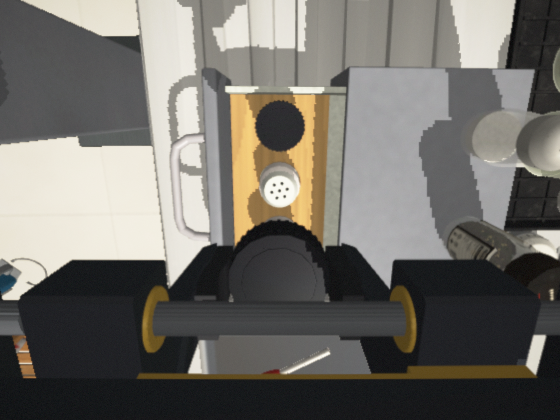

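The wrist view shows the sifter at (280,186) ahead of the held cap, which is around (279,280) between the fingers. I'll check the held cap in the same camera's cloud.

```bash
python3 - <<'E'
from h import *
from scipy.optimize import least_squares
p,rgb,d=load('w4'); X=cloud(p,d); z=X[...,2]; v,u=np.indices(z.shape)
g=rgb.max(2)
m=(u>225)&(u<335)&(v>212)&(v<300)&(z>.2)
P=X[m]; print(len(P),np.percentile(P[:,2],[1,5,25,50,75,95]).round(4))
zt=np.median(P[:,2]); m&=abs(z-zt)<.004; P=X[m]; print(zt,P.min(0),P.max(0),P.mean(0))
# leading edge: max y per x bin, restricted to |x-.5464|<.016
E=[]
for xb in np.arange(.528,.565,.002):
    Q=P[abs(P[:,0]-xb)<.001]
    if len(Q)>3: E.append([Q[:,0].mean(),np.percentile(Q[:,1],98)])
E=np.array(E); f=least_squares(lambda c:np.hypot(E[:,0]-c[0],E[:,1]-c[1])-.0225,[.546,-.151]); print(f.x,np.abs(f.fun).max())
# tilt of crown
A=np.linalg.lstsq(np.c_[P[:,:2],np.ones(len(P))],P[:,2],rcond=None)[0]; print('tilt',A[:2])
E
```

```text
7395 [0.2365 0.2408 0.253  0.2538 0.2543 0.2553]
0.25380963839922926 [ 0.5229027  -0.1610736   0.24981521] [ 0.57017508 -0.12877168  0.25780701] [ 0.54588209 -0.14581234  0.25388789]
[ 0.54563564 -0.15204786] 0.0005005118114610359
tilt [-0.00206924 -0.03193122]
```

>>> {"api": "creep_tool", "payload": {
  "rows": [
    {"aperture":0.3,"trans":[0.0005,0,0.04]},
    {"aperture":0.3,"trans":[0.0005,0,0.08]},
    {"aperture":0.3,"trans":[0.0005,0,0.12]},
    {"aperture":0.3,"trans":[0.0005,0,0.145]},
    {"aperture":0.3,"trans":[0.0005,0,0.158]},
    {"aperture":0.3,"trans":[0.0005,0,0.158]},
    {"aperture":0.3,"trans":[0.0005,0,0.158]},
    {"aperture":0.3,"trans":[0.0005,0,0.158]}
  ],
  "force": 60
}}

```text
clock: 10.05
tool_pos: [0.5473, -0.1531, 0.0805]
eef_rot: [0.714, 0.7, 0.001, 0.001]
contact_force: [-0.2, 0.1, -0.4]
opening: 0.496
finger_force: 60.0
```

```bash
python3 - <<'E'
from h import *
print(tool()[0],tool()[2]['contact_force'])
E
```

```text
[ 0.5472846  -0.15307965  0.08052851] [-0.17987123  0.11309679 -0.36273572]
```

>>> {"api": "creep_tool", "payload": {
  "rows": [
    {"aperture":0.3},
    {"aperture":0.3},
    {"aperture":0.3}
  ]
}}

```text
clock: 10.35
tool_pos: [0.5463, -0.1534, 0.0795]
eef_rot: [0.714, 0.7, 0.0, 0.0]
contact_force: [0.1, 0.3, -1.2]
opening: 0.493
finger_force: 60.0
```

>>> {"api": "creep_tool", "payload": {
  "rows": [
    {"aperture":0.3}
  ]
}}

```text
clock: 10.45
tool_pos: [0.5461, -0.1533, 0.0792]
eef_rot: [0.714, 0.7, 0.0, 0.0]
contact_force: [0.7, 0.0, -1.2]
opening: 0.493
finger_force: 60.0
```

```bash
python3 - <<'E'
from h import *
for i in range(3):
    print(tool()[0],tool()[1].as_rotvec()); p,rgb,d=snap('wrist','w5%d'%i)
X=cloud(p,d); z=X[...,2]
for y in (-.0935,-.1525):
    m=(z>.071)&(z<.083)&(np.hypot(X[...,0]-.5464,X[...,1]-y)<.03); P=X[m]; print(len(P), P.mean(0) if len(P) else '')
E
```

```text
[ 0.54611875 -0.15331038  0.07921704] [2.24239105e+00 2.19977211e+00 2.27613694e-04]
[ 0.5460682  -0.15323796  0.07913599] [2.24239505e+00 2.19999113e+00 8.23298838e-05]
[ 0.5460656  -0.15324376  0.0790703 ] [2.24249617e+00 2.19999114e+00 5.38113691e-05]
8359 [ 0.54740736 -0.09092278  0.07775188]
444 [ 0.54685329 -0.13726557  0.08019826]
```

View pics/w52.png

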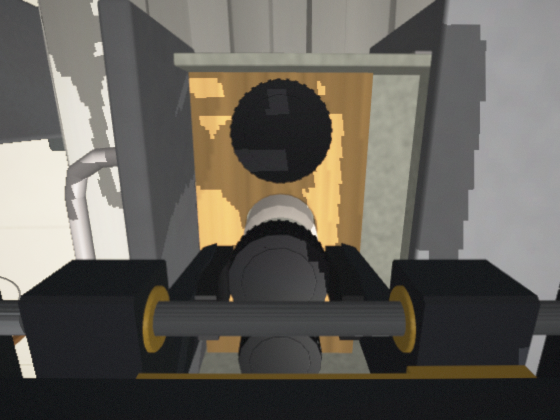

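```bash
python3 - <<'E'
from h import *
from scipy.optimize import least_squares
def lead(P,xc,c0):
    E=[]
    for xb in np.arange(xc-.018,xc+.019,.002):
        Q=P[abs(P[:,0]-xb)<.001]
        if len(Q)>3: E.append([Q[:,0].mean(),np.percentile(Q[:,1],98)])
    E=np.array(E); f=least_squares(lambda c:np.hypot(E[:,0]-c[0],E[:,1]-c[1])-.0225,c0); return f.x.round(4),np.abs(f.fun).max().round(4)
for n in('w52','w50'):
    p,rgb,d=load(n); X=cloud(p,d); z=X[...,2]; v,u=np.indices(z.shape)
    m=(u>225)&(u<335)&(v>212)&(v<300)&(abs(z-.0958)<.004); print('held',lead(X[m],.546,[.546,-.152]))
    m=(v<195)&(abs(z-.0775)<.004)&(np.hypot(X[...,0]-.5464,X[...,1]+.0935)<.03); P=X[m]; print('nbr',lead(P,.547,[.547,-.091]),cv2.minEnclosingCircle(P[:,:2].astype(np.float32).copy()))
    # jar shoulder
    m=(abs(u-280)<40)&(v>190)&(v<235)&(z>.045)&(z<.062); P=X[m]; print('shoulder',len(P)); 
    for c in (-.006,-.003,0,.003,.006):
        Q=P[abs(P[:,0]-.546-c)<.0015]; print(c,Q[:,1].max().round(4),end=' ')
    print()
p,rgb,d=load('w4'); X=cloud(p,d); z=X[...,2]
m=(z>.074)&(z<.083)&(np.hypot(X[...,0]-.5464,X[...,1]+.0935)<.03); P=X[m]; print('w4 nbr',lead(P,.547,[.547,-.091]))
E
```

```text
held (array([ 0.5453, -0.1544]), np.float64(0.0004))
nbr (array([ 0.5473, -0.0926]), np.float64(0.0004)) ((0.5474022030830383, -0.09171435236930847), 0.023215288296341896)
shoulder 1065
-0.006 -0.1316 -0.003 -0.1308 0 -0.1306 0.003 -0.1309 0.006 -0.1314 
held (array([ 0.5453, -0.1544]), np.float64(0.0003))
nbr (array([ 0.5474, -0.0926]), np.float64(0.0005)) ((0.5474094748497009, -0.09169358760118484), 0.02323184162378311)
shoulder 1061
-0.006 -0.1314 -0.003 -0.1306 0 -0.1305 0.003 -0.131 0.006 -0.1314 
w4 nbr (array([ 0.5472, -0.0929]), np.float64(0.0005))
```

The held cap sits about 2 mm too far in -y, so I correct that and come down gently.

>>> {"api": "creep_tool", "payload": {
  "rows": [
    {"aperture":0.3,"trans":[0.0023,0.0005,0]},
    {"aperture":0.3,"trans":[0.0023,0.0005,0]},
    {"aperture":0.3,"trans":[0.0023,0.0005,0.004]},
    {"aperture":0.3,"trans":[0.0023,0.0005,0.008]},
    {"aperture":0.3,"trans":[0.0023,0.0005,0.01]},
    {"aperture":0.3,"trans":[0.0023,0.0005,0.012]},
    {"aperture":0.3,"trans":[0.0023,0.0005,0.012]}
  ]
}}

```text
clock: 11.3
tool_pos: [0.5467, -0.1508, 0.0668]
eef_rot: [0.714, 0.7, 0.0, 0.0]
contact_force: [1.1, 0.5, -1.1]
opening: 0.495
finger_force: 60.0
```

```bash
python3 - <<'E'
from h import *
print(tool()[0],tool()[2]['contact_force'],tool()[2]['moment'])
E
```

```text
[ 0.54671569 -0.15083362  0.06680886] [ 1.13089686  0.47966992 -1.09490731] [-0.02928636 -0.11534144  0.0399321 ]
```

>>> {"api": "creep_tool", "payload": {
  "rows": [
    {"aperture":0.3,"trans":[0,0,0.001]},
    {"aperture":0.3,"trans":[0,0,0.002]},
    {"aperture":0.3,"trans":[0,0,0.002]}
  ]
}}

```text
clock: 11.6
tool_pos: [0.5461, -0.151, 0.0646]
eef_rot: [0.714, 0.7, -0.0, -0.0]
contact_force: [-0.4, -0.6, -2.2]
opening: 0.497
finger_force: 60.0
```

>>> {"api": "creep_tool", "payload": {
  "rows": [
    {"aperture":0.3,"trans":[0,0,0.001]},
    {"aperture":0.3,"trans":[0,0,0.002]},
    {"aperture":0.3,"trans":[0,0,0.002]}
  ]
}}

```text
clock: 11.9
tool_pos: [0.5462, -0.1509, 0.0626]
eef_rot: [0.714, 0.7, -0.0, -0.0]
contact_force: [0.4, 0.2, -2.3]
opening: 0.5
finger_force: 60.0
```

>>> {"api": "creep_tool", "payload": {
  "rows": [
    {"aperture":0.3,"trans":[0,0,0.001]},
    {"aperture":0.3,"trans":[0,0,0.002]},
    {"aperture":0.3,"trans":[0,0,0.002]}
  ]
}}

```text
clock: 12.2
tool_pos: [0.5468, -0.1509, 0.0611]
eef_rot: [0.714, 0.7, 0.0, 0.0]
contact_force: [-0.2, 0.8, 0.4]
opening: 0.497
finger_force: 60.0
```

>>> {"api": "creep_tool", "payload": {
  "rows": [
    {"aperture":0.3,"trans":[0,0,0.001]},
    {"aperture":0.3,"trans":[0,0,0.001]}
  ]
}}

```text
clock: 12.4
tool_pos: [0.547, -0.1509, 0.061]
eef_rot: [0.714, 0.7, 0.0, 0.001]
contact_force: [-0.9, 0.4, 7.3]
opening: 0.497
finger_force: 60.0
```

>>> {"api": "creep_tool", "payload": {
  "rows": [
    {"aperture":0.3,"trans":[0,0,0.001]},
    {"aperture":0.3,"trans":[0,0,0.001]}
  ]
}}

```text
clock: 12.6
tool_pos: [0.5478, -0.1509, 0.061]
eef_rot: [0.714, 0.7, 0.001, 0.001]
contact_force: [-2.4, 0.8, 13.9]
opening: 0.492
finger_force: 60.0
```

```bash
python3 - <<'E'
from h import *
t=tool(); print(t[0],t[2]['contact_force'],t[2]['moment']); p,rgb,d=snap('wrist','w6'); X=cloud(p,d); z=X[...,2]; v,u=np.indices(z.shape)
m=(u>235)&(u<325)&(v>225)&(v<290); print(np.percentile(z[m],[5,25,50,75,95]))
cv2.imwrite('pics/w6c.png',cv2.resize(cv2.cvtColor(rgb,cv2.COLOR_RGB2BGR)[60:360,140:420],None,fx=2,fy=2))
E
```

```text
[ 0.54782813 -0.15094998  0.06095433] [-2.41755034  0.82240746 13.89474929] [ 0.00446356  0.35950042 -0.00244005]
[nan nan nan nan nan]
```

View pics/w6c.png

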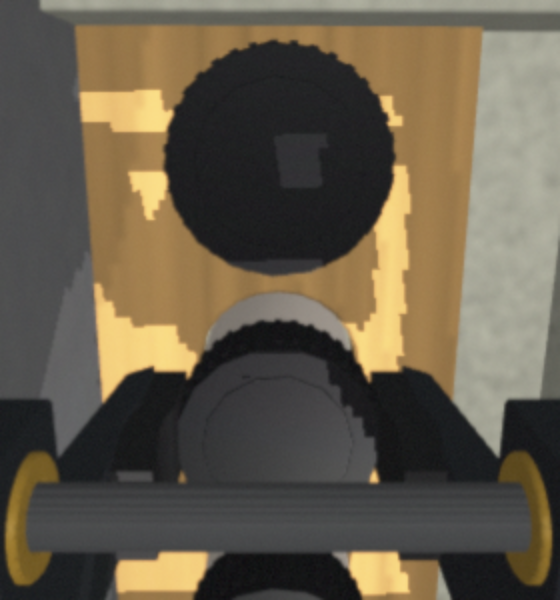

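```bash
python3 - <<'E'
from h import *
p,rgb,d=load('w6'); X=cloud(p,d); z=X[...,2]; v,u=np.indices(z.shape)
for nm,m in (('held',(u>235)&(u<325)&(v>240)&(v<290)),('nbr',(u>240)&(u<320)&(v>95)&(v<180))):
    P=X[m]; P=P[~np.isnan(P[:,2])]; print(nm,len(P),np.percentile(P[:,2],[5,25,50,75,95]).round(4),P.mean(0).round(4))
p2,r2,d2=snap('scene','s2'); X=cloud(p2,d2); 
cv2.imwrite('pics/s2c.png',cv2.resize(cv2.cvtColor(r2,cv2.COLOR_RGB2BGR)[150:290,260:430],None,fx=4,fy=4,interpolation=cv2.INTER_CUBIC))
E
```

```text
held 4346 [0.0749 0.0773 0.0777 0.0782 0.0788] [ 0.5479 -0.144   0.0771]
nbr 6606 [0.0768 0.0775 0.0779 0.0783 0.079 ] [ 0.5488 -0.0902  0.0779]
```

View pics/s2c.png

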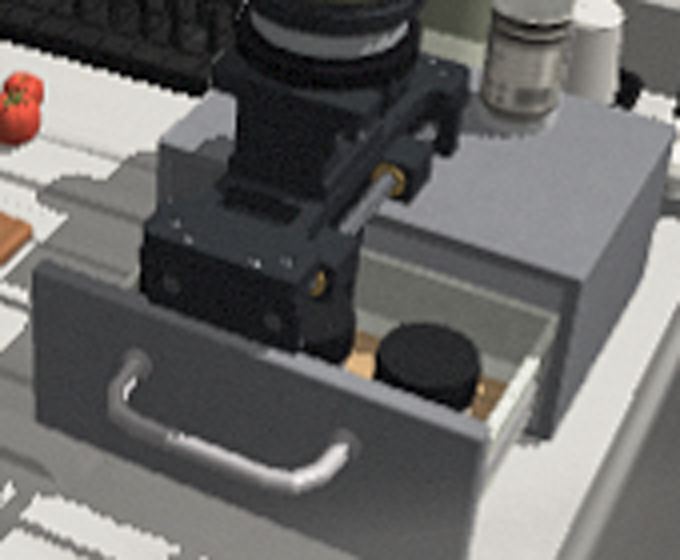

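Held crown 77.7 mm against the neighbour's 77.9 mm, so the cap is home, and the push is rising against a hard stop. The scene view shows the drawer fully out and the capped jar upright. I'll add a little push and check that it is steady.

>>> {"api": "creep_tool", "payload": {
  "rows": [
    {"aperture":0.3,"trans":[0,-0.0005,0.0005]},
    {"aperture":0.3,"trans":[0,-0.0005,0.0005]},
    {"aperture":0.3,"trans":[0,-0.0005,0.0005]}
  ]
}}

```text
clock: 13.0
tool_pos: [0.5478, -0.1509, 0.0609]
eef_rot: [0.714, 0.7, 0.001, 0.002]
contact_force: [-2.0, 0.9, 17.3]
opening: 0.494
finger_force: 60.0
```

>>> {"api": "creep_tool", "payload": {
  "rows": [
    {"aperture":0.3},
    {"aperture":0.3},
    {"aperture":0.3},
    {"aperture":0.3},
    {"aperture":0.3},
    {"aperture":0.3},
    {"aperture":0.3},
    {"aperture":0.3},
    {"aperture":0.3},
    {"aperture":0.3}
  ]
}}

```text
clock: 14.0
tool_pos: [0.5478, -0.1509, 0.0609]
eef_rot: [0.714, 0.7, 0.001, 0.002]
contact_force: [-3.1, -0.4, 16.8]
opening: 0.497
finger_force: 60.0
```

```bash
python3 - <<'E'
from h import *
p,rgb,d=snap('wrist','w7'); X=cloud(p,d); z=X[...,2]; v,u=np.indices(z.shape)
for nm,m in (('held',(u>235)&(u<325)&(v>240)&(v<290)),('nbr',(u>240)&(u<320)&(v>95)&(v<180))):
    P=X[m]; P=P[~np.isnan(P[:,2])]; print(nm,np.percentile(P[:,2],[25,50,75]).round(4),P.mean(0).round(4))
p,rgb,d=snap('scene'); X=cloud(p,d); P=X[(abs(X[...,2]-.07)<.02)&(X[...,0]>.46)&(X[...,0]<.5)&(X[...,1]<-.17)&(X[...,1]>-.24)]; print('front face x',np.median(P,0))
E
```

```text
held [0.0773 0.0778 0.0782] [ 0.5479 -0.144   0.0771]
nbr [0.0775 0.0779 0.0783] [ 0.5488 -0.0902  0.0779]
front face x [ 0.48250699 -0.20663214  0.07261591]
```

```bash
python3 -c "
from plant import finish_job; print(finish_job())"
```

```text
the job is handed in; nothing more can be done
None
```

I handed in the job with the drawer at its stop and the cap on the middle jar, the gripper still holding it and pressing down steadily with about 17 N. I never saw the latch force peak, so I judge the cap home from its crown height, which matches the capped jar beside it to about 0.1 mm; no verdict was returned.

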